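# Touch off a grinder tool rest and back it off three clicks

### The arm

A 6-joint arm with a two-finger parallel gripper is mounted at the origin on the work surface. World frame = base frame: x ahead of the robot, y to its left, z up, the work surface at z = 0. Lengths are in m, angles in rad, forces in N, time in s.
With the tool pointing down it reaches from about 0.3 to 0.775 m from the base axis. Payload 14.6 kg.
Tool frame: the origin (TCP) lies at the very end of the fingers, on their centre line; the grasp point (between the pads) lies 19 mm behind it; x points along the fingers, y is the direction in which the jaws open and shut, and the axes are right-handed (so a half turn about x gives the same grasp; the last joint's range is limited). The gripper opens to 94 mm and grips with 3 to 60 N. Pads are 16 mm wide; open, the fingers measure 119 mm over their backs; the gripper's body (75 mm by 177 mm) begins 78 mm behind the grasp point.
Start: joints at [1.112, 0.3, 1.521, -0, 1.321, -0.067], TCP at [0.21, 0.508, 0.205] pointing down, gripper open.
Joint ranges: [-3.03, 3.03], [-0.79, 2.21], [0.23, 2.52], [-1.04, 4.18], [0, 3.07], [-2.55, 2.55]. Speed limits (rad/s): [2.22, 2.22, 2.57, 3.14, 3.14, 3.14].

### API

Orientations are given as [roll, pitch, yaw] about the fixed x, y, z axes, in that order (R = Rz(yaw) Ry(pitch) Rx(roll)).
In Python, from station import ctrl, viewer, hand_in gives the robot as it stands. The module is installed in compiled form; this text tells all that it offers.
- The arm moves only by the tool play_rows, never from a script. Its argument "deltas" is a list that holds one entry, the list of rows, each a list of 7 numbers: the shift along the tool's x, y, z in mm, then the turn, a rotation vector about the tool's x, y, z in rad, then the finger opening in mm, from 0 to 94. In form: [[[dx, dy, dz, ax, ay, az, gripper], ...]]. A call has 1 to 10 rows; each row shifts and turns the commanded pose from where the row before left it, along the tool's axes as they then stand; what a row does not reach is not made up. A row lasts 1/10 s, in which the tool goes at most 50 mm and 8.59 degrees, less where a joint would pass 70% of its speed; a pose out of reach is approached as far as the arm can. A call with a gripper value outside its range is refused whole. The fingers move at their own pace and stop on an object; "grip_force" is the grip in N (left out, the last holds). Time passes only in rows, so rows that do not move let the fingers close. It gives the time, the measured TCP pose, the force and the opening at its end, in the units of the state.
- ctrl.get_obs(): the state, without advancing time (a new reading comes with each control period).
- viewer.camera(name): name is "scene" or "side" or "wrist"; returns a dict with "img" (384x512x3 uint8, red, green, blue), "fx", "fy", "cx", "cy" (pixels), "rvec" (rotation vector, rad) and "tvec" (3), from world to camera coordinates, as OpenCV has them. Camera axes: x right, y down, z forward; pixel columns grow to the right and rows downward; lengths in m; the calibration is good to about 2 mm. A picture is of the moment at which its call begins. There is no depth.
- hand_in(): hands the job in, once; it reports no verdict.
The state is a dict: "time_s": time; "qpos": joint angles; "joint_vel": joint speeds; "tau": joint torques, N m; "ee_pos": TCP position; "eef_rot": TCP orientation; "force": force on the tool from outside, world axes, zero at the start; "moment": the same for the moment, N m; "grip_width": finger opening in m.
Only numpy, scipy, OpenCV 4.12 (cv2) and the standard library are available. Lean on these libraries where they do the work, as an engineer would, in place of code of your own. Each camera call takes 0.05 s, during which the arm holds its last target.

### The job

Set the gap of the sharpening jig on the grinder: with its round click dial, wind the tool rest in until its edge gently touches the grinding wheel, then wind it back exactly three clicks and let go of the dial. The wheel chips easily, so do not press hard on it, move the rest only by the dial, and leave the loose things on the bench alone.

Things in the scene. Friction and masses are not known exactly. Their poses are not given: they have to be found in the camera images.
- jig: sharpening jig bolted to the bench. Origin on the bench surface straight under the dial's axis; z up; its y axis is the direction in which the rest travels towards the wheel. Base plate 130 (x) by 190 (y) by 12 mm; on it a green gear housing 85 (x) by 90 (y) mm, top 77 mm above the bench. Pose differs from run to run.
- dial_grip (a point): fixed point on the dial's upright axis, at its mid-height, 98 mm above the bench (axes as the jig's). The dial: round black fluted knob without pointer, diameter 44 mm, from 81 to 115 mm above the bench, free all round, gripped at any yaw. Clockwise from above drives the rest to the wheel, counter-clockwise draws it back, 8.6 mm per rad; range 1.6 rad back to 2.8 rad forward of the start.
- dial_top (a point): fixed point on the dial's axis at its top face, 115 mm above the bench. The dial has 18 even clicks a turn (20 degrees, 3.0 mm of rest travel each) and starts settled in one. Each click is a torque bump of about 0.14 N m peak, over about 0.015 N m of friction: the dial resists before the half-way point between two resting places, then is pulled on as strongly to the next.
- rest: steel tool rest that slides along the jig's y axis: a 28 by 18 mm bar through the housing, an upright at its end, and on that a plate 60 (x) by 56 (y) by 8 mm whose front edge meets the wheel. Origin is the jig's origin at the start and moves with the slide. It stands 5 to 13 mm short of the wheel at the start.
- rest_edge (a point): middle of the rest plate's front edge, 95 mm above the bench; axes as the jig's.
- grinder: blue bench grinder bolted to the bench (switched off), shaft along its x axis 95 mm above the bench, axes parallel to the jig's; two grey wheels, diameter 125 mm, 20 mm thick. Origin on the bench under the centre of the wheel that faces the rest. Top of the wheels 158 mm above the bench, motor 54 mm radius from x = 40 to 205 mm.
- wheel_front (a point): the point of the wheel's rim that faces the rest, 95 mm above the bench; axes as the grinder's. The gap is the distance along y from rest_edge to it. The touch falls within 0.3 click of a resting place of the dial, before or after it, and is hard: 60 N presses it in by 0.4 mm; each 0.1 N m on the dial beyond what the clicks take presses with 12 N.
- wrench: loose open-ended wrench 180 mm long lying on the bench. Origin under its middle.
- grease_can: loose dark steel can, diameter 72 mm, 100 mm high, standing. Origin at the centre of its underside.
- wood_wedge: loose block of light wood 110 by 45 by 30 mm. Origin at the centre of its underside.

How it is judged:
By the outcome, as a careful person would: the job done as asked, in the order asked, and still so for the second after the job is handed in, with the robot touching nothing.
It also fails if it takes over 72 s, if anything falls off the work surface, if the arm or the gripper's body presses on something with over 40 N, if the wrist force passes 120 N, or if a joint passes its speed limit or range.

## Working session

There is one attempt and no reset: what is moved stays moved. The work goes in short steps, Python scripts to look and compute and a tool call to move; the robot and the scene stay as the last step left them, time stands still between calls to the robot, and variables do not carry over. Pictures are saved under pics/ and viewed, and the job is handed in when it is done.

Besides the shell and the picture viewer there is one more tool, called in YAML: its name, and indented under it one key for each argument. play_rows: Moves the arm, as the interface text tells. Its arguments: {"type":"object","properties":{"deltas":{"type":"array","items":{"type":"array","items":{"type":"array","items":{"type":"number"}}}},"grip_force":{"type":"number"}},"required":["deltas"]}

```bash
mkdir -p pics
python3 - <<'E'
from station import ctrl, viewer
import cv2,numpy as np
o=ctrl.get_obs()
print({k:np.round(v,4).tolist() for k,v in o.items()})
for n in ["scene","side","wrist"]:
    c=viewer.camera(n); cv2.imwrite(f"pics/{n}0.png",c["img"][:,:,::-1])
    R=cv2.Rodrigues(np.array(c["rvec"],float))[0]
    print(n,c["fx"],c["fy"],c["cx"],c["cy"],np.round(c["rvec"],4),np.round(c["tvec"],4),"cam at",-R.T@np.array(c["tvec"]).ravel())
E
```

```text
{'time_s': 0.0, 'qpos': [1.1124, 0.3005, 1.5216, 0.0, 1.3207, -0.0666], 'joint_vel': [0.0013, -0.0002, -0.0002, 0.0005, 0.0013, -0.0001], 'tau': [-0.0004, -53.1805, -35.2731, 0.0708, 0.0245, -0.0001], 'ee_pos': [0.2099, 0.5081, 0.2049], 'eef_rot': [-1.6393, 1.5696, -2.0311], 'force': [0.8255, 0.4712, -0.4272], 'moment': [-0.0017, -0.0131, 0.0092], 'grip_width': 0.0943}
scene 492.90886624930897 492.90886624930897 251.43062790088592 199.84889261947245 [ 2.2861  1.1151 -0.3936] [-0.2408 -0.3382  1.5418] cam at [ 1.10432009 -0.52561781  1.02644646]
side 353.45540187119866 353.45540187119866 257.16074370632225 192.1272618412642 [ 2.2722 -0.1934  0.1106] [-0.5451  0.0691  0.8316] cam at [ 0.42397513 -0.67236049  0.60130023]
wrist 295.38800468778555 295.38800468778555 257.89674828611356 193.80390247029845 [-2.4317 -1.627  -0.2051] [-0.5498 -0.0261  0.3913] cam at [0.14328886 0.53569512 0.38536096]
```

View pics/scene0.png

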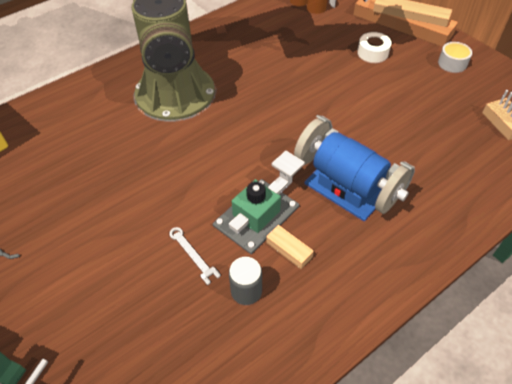

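View pics/side0.png

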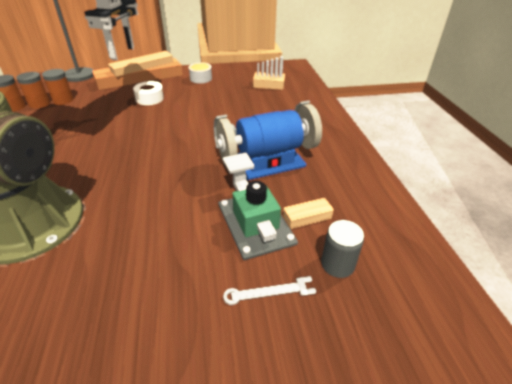

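View pics/wrist0.png

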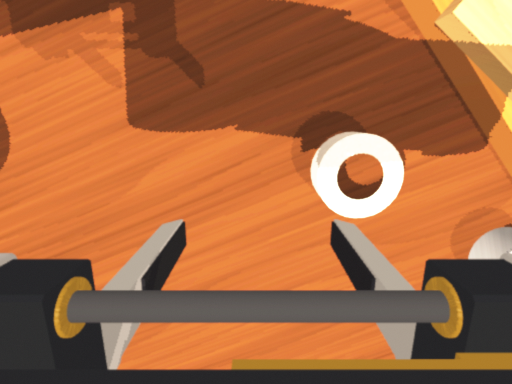

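The scene view shows the dial at about (257,191), the rest plate at (288,163), and the near wheel at (313,140). In the side view the dial is at about (257,192). Next I'll enlarge crops of both.

Run:
```python
import cv2
a=cv2.imread("pics/scene0.png")[110:260,200:340]; cv2.imwrite("pics/scene0c.png",cv2.resize(a,None,fx=4,fy=4,interpolation=cv2.INTER_CUBIC)[:600])
a=cv2.imread("pics/side0.png")[95:260,205:335]; cv2.imwrite("pics/side0c.png",cv2.resize(a,None,fx=3.6,fy=3.6,interpolation=cv2.INTER_CUBIC))
```

```text
(no output)
```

View pics/scene0c.png

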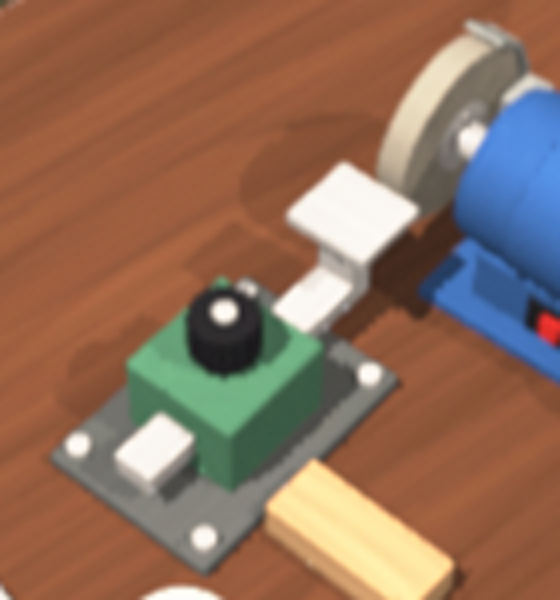

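View pics/side0c.png

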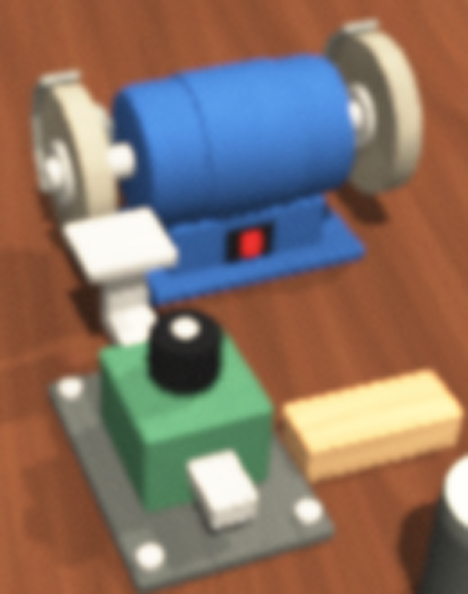

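```bash
cat > h.py <<'E'
import numpy as np,cv2
from scipy.optimize import least_squares
C={'scene':(492.909,251.431,199.849,[2.2861,1.1151,-.3936],[-.2408,-.3382,1.5418]),
'side':(353.455,257.161,192.127,[2.2722,-.1934,.1106],[-.5451,.0691,.8316])}
def proj(n,P):
    f,cx,cy,r,t=C[n]
    K=np.array([[f,0,cx],[0,f,cy],[0,0,1]])
    return cv2.projectPoints(np.array(P,float).reshape(-1,3),np.array(r),np.array(t),K,None)[0].reshape(-1,2)
def W(p,P):
    P=np.array(P,float).reshape(-1,3); c,s=np.cos(p[2]),np.sin(p[2])
    return np.c_[p[0]+c*P[:,0]-s*P[:,1],p[1]+s*P[:,0]+c*P[:,1],P[:,2]]
def sc(x,y): return (200+x/4,110+y/4)
def sd(x,y): return (205+x/3.6,95+y/3.6)
E
python3 - <<'E'
from h import *
# backproject rough
def bp(n,uv,z):
    f,cx,cy,r,t=C[n]; R=cv2.Rodrigues(np.array(r))[0]; o=-R.T@np.array(t); d=R.T@np.array([(uv[0]-cx)/f,(uv[1]-cy)/f,1]); return o+d*(z-o[2])/d[2]
for z in(.115,.118): print(z,bp('scene',sc(224,311),z),bp('side',sd(185,328),z))
print("base sc",[bp('scene',sc(*p),.012).round(4)for p in[(52,455),(205,568),(400,380)]])
print("base sd",[bp('side',sd(*p),.012).round(4)for p in[(50,386),(143,580),(333,525)]])
for z in (.095,.099):
  print("plate sc",[bp('scene',sc(*p),z).round(4)for p in[(287,214),(345,163),(420,212),(360,262)]])
  print("plate sd",[bp('side',sd(*p),z).round(4)for p in[(84,274),(64,228),(152,208),(178,250)]])
E
```

```text
0.115 [ 0.53222054 -0.09046718  0.115     ] [ 0.5335419  -0.09369036  0.115     ]
0.118 [ 0.53410373 -0.0918997   0.118     ] [ 0.53286617 -0.09726029  0.118     ]
base sc [array([ 0.4909, -0.1952,  0.012 ]), array([ 0.6142, -0.1701,  0.012 ]), array([0.5813, 0.0121, 0.012 ])]
base sd [array([ 0.4541, -0.0182,  0.012 ]), array([ 0.4918, -0.1963,  0.012 ]), array([ 0.6135, -0.1729,  0.012 ])]
plate sc [array([ 0.4833, -0.0026,  0.095 ]), array([0.473 , 0.0533, 0.095 ]), array([0.5337, 0.0633, 0.095 ]), array([0.5413, 0.0078, 0.095 ])]
plate sd [array([ 0.4822, -0.0046,  0.095 ]), array([0.4747, 0.0496, 0.095 ]), array([0.5382, 0.0643, 0.095 ]), array([0.5478, 0.0121, 0.095 ])]
plate sc [array([ 0.486 , -0.0049,  0.099 ]), array([0.4757, 0.0509, 0.099 ]), array([0.5362, 0.0607, 0.099 ]), array([0.5438, 0.0055, 0.099 ])]
plate sd [array([ 0.4818, -0.0099,  0.099 ]), array([0.4743, 0.0439, 0.099 ]), array([0.5373, 0.0585, 0.099 ]), array([0.5468, 0.0067, 0.099 ])]
```

```bash
cat >> h.py <<'E'
from scipy.spatial.transform import Rotation as Ro
def tool(target=None):
    from station import ctrl
    o=ctrl.get_obs(); R=Ro.from_euler('xyz',o['eef_rot'])
    print('t',round(o['time_s'],2),'q',np.round(o['qpos'],3),'p',np.round(o['ee_pos'],4),'\nR\n',R.as_matrix().round(4),'f',np.round(o['force'],2),'m',np.round(o['moment'],3),'w',o['grip_width'])
    if target is not None: print('tool-frame delta mm',(R.inv().apply(np.array(target)-o['ee_pos'])*1e3).round(2))
E
python3 -c "
from h import *
tool([.533,-.092,.205])"
```

```text
t 0.15 q [ 1.112  0.3    1.521 -0.     1.321 -0.067] p [0.2099 0.5082 0.2051] 
R
 [[-3.000e-04  3.818e-01  9.242e-01]
 [-7.000e-04  9.242e-01 -3.818e-01]
 [-1.000e+00 -8.000e-04 -0.000e+00]] f [ 0.25 -0.4  -1.02] m [-0.003 -0.041  0.022] w 0.0937705323102284
tool-frame delta mm [ 3.8000e-01 -4.3133e+02  5.2774e+02]
```

play_rows:
  deltas:
    - [[0,-24,29.3,0,0,0,94],[0,-24,29.3,0,0,0,94],[0,-24,29.3,0,0,0,94],[0,-24,29.3,0,0,0,94],[0,-24,29.3,0,0,0,94],[0,-24,29.3,0,0,0,94],[0,-24,29.3,0,0,0,94],[0,-24,29.3,0,0,0,94],[0,-24,29.3,0,0,0,94],[0,-24,29.3,0,0,0,94]]

```text
time_s: 1.15
ee_pos: [0.3896, 0.1731, 0.2054]
eef_rot: [1.225, 1.571, 0.833]
force: [-0.0, 0.6, 0.4]
grip_width: 0.0938
```

play_rows:
  deltas:
    - [[0,-24,29.3,0,0,0,94],[0,-24,29.3,0,0,0,94],[0,-24,29.3,0,0,0,94],[0,-24,29.3,0,0,0,94],[0,-24,29.3,0,0,0,94],[0,-24,29.3,0,0,0,94],[0,-24,29.3,0,0,0,94],[0,-24,29.3,0,0,0,94],[0,0,0,0,0,0,94],[0,0,0,0,0,0,94]]

```text
time_s: 2.15
ee_pos: [0.5323, -0.0926, 0.2049]
eef_rot: [-3.095, 1.57, 2.795]
force: [0.4, 0.4, -0.4]
grip_width: 0.0943
```

Run:
```python
from h import *
from station import viewer
tool([.533,-.092,.205])
c=viewer.camera("wrist"); cv2.imwrite("pics/w1.png",c["img"][:,:,::-1])
print({k:np.round(v,5).tolist() for k,v in c.items() if k!='img'})
c=viewer.camera("side"); cv2.imwrite("pics/s1.png",cv2.resize(c["img"][60:260,160:360,::-1],None,fx=3,fy=3,interpolation=cv2.INTER_CUBIC))
```

```text
t 2.15 q [-0.24   0.279  1.549  0.     1.315 -1.418] p [ 0.5323 -0.0926  0.2049] 
R
 [[-1.100e-03  3.829e-01  9.238e-01]
 [ 4.000e-04  9.238e-01 -3.829e-01]
 [-1.000e+00 -1.000e-04 -1.200e-03]] f [ 0.38  0.43 -0.38] m [-0.016  0.037  0.026] w 0.09428517872055361
tool-frame delta mm [-0.13  0.85  0.43]
{'fx': 295.388, 'fy': 295.388, 'cx': 257.89675, 'cy': 193.8039, 'rvec': [-2.43387, -1.62616, -0.20526], 'tvec': [-0.1183, -0.53645, 0.26066]}
```

View pics/w1.png

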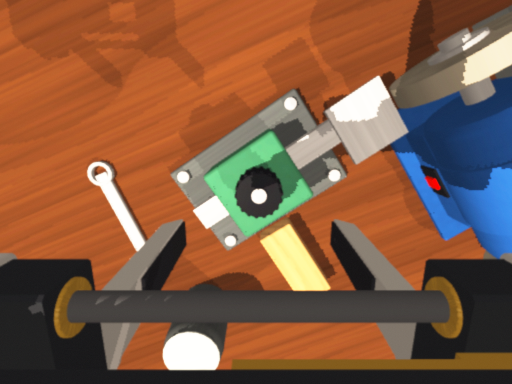

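View pics/s1.png

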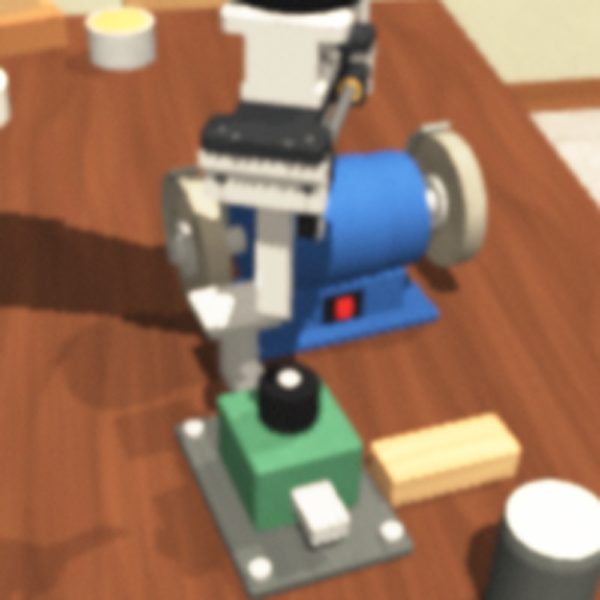

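The wrist view shows the dial cap at (259,196). It also shows the plate's front edge beside the wheel around (395,100). I'll enlarge that area to estimate the gap.

Run:
```python
from h import *
a=cv2.imread("pics/w1.png"); cv2.imwrite("pics/w1c.png",cv2.resize(a[50:180,310:470],None,fx=4.5,fy=4.5,interpolation=cv2.INTER_CUBIC))
cv2.imwrite("pics/w1d.png",cv2.resize(a[150:240,210:310],None,fx=5,fy=5,interpolation=cv2.INTER_CUBIC))
K=(295.388,257.897,193.804,[-2.43387,-1.62616,-.20526],[-.1183,-.53645,.26066]); 
def bp(uv,z,c=K):
    f,cx,cy,r,t=c; R=cv2.Rodrigues(np.array(r))[0]; o=-R.T@np.array(t); d=R.T@np.array([(uv[0]-cx)/f,(uv[1]-cy)/f,1]); return o+d*(z-o[2])/d[2]
for z in (.115,.118): print(bp((259,196.5),z))
```

```text
[ 0.5324844  -0.09145707  0.115     ]
[ 0.53174439 -0.09116557  0.118     ]
```

View pics/w1c.png

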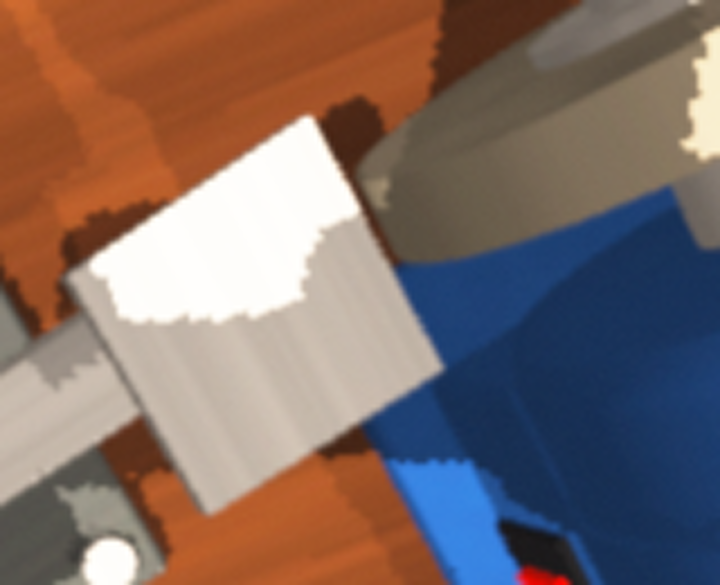

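View pics/w1d.png

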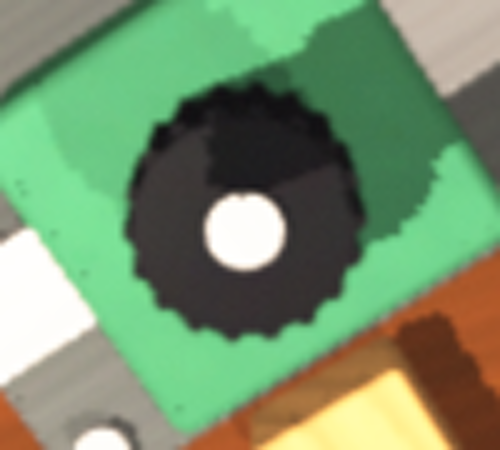

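play_rows:
  deltas:
    - [[20,0.8,0.2,0,0,0,94],[20,0,0,0,0,0,94],[20,0,0,0,0,0,94],[20,0,0,0,0,0,94],[20,0,0,0,0,0,94],[20,0,0,0,0,0,94],[0,0,0,0,0,0,94],[0,0,0,0,0,0,94]]

```text
time_s: 3.05
ee_pos: [0.5331, -0.091, 0.0862]
eef_rot: [0.211, 1.571, -0.179]
force: [-0.1, -0.4, -0.1]
grip_width: 0.0938
```

Run:
```python
from h import *
from station import viewer
tool([.5323,-.0917,.085])
c=viewer.camera("wrist"); cv2.imwrite("pics/w2.png",c["img"][:,:,::-1])
print({k:np.round(v,5).tolist() for k,v in c.items() if k!='img'})
```

```text
t 3.05 q [-0.237  0.409  1.671  0.     1.062 -1.417] p [ 0.5331 -0.091   0.0862] 
R
 [[ 3.000e-04  3.810e-01  9.246e-01]
 [-1.000e-04  9.246e-01 -3.810e-01]
 [-1.000e+00  1.000e-04  3.000e-04]] f [-0.12 -0.44 -0.08] m [-0.015 -0.022  0.016] w 0.09382708905699438
tool-frame delta mm [ 1.21 -0.89 -0.45]
{'fx': 295.388, 'fy': 295.388, 'cx': 257.89675, 'cy': 193.8039, 'rvec': [-2.43124, -1.62815, -0.20684], 'tvec': [-0.11885, -0.50737, 0.14481]}
```

View pics/w2.png

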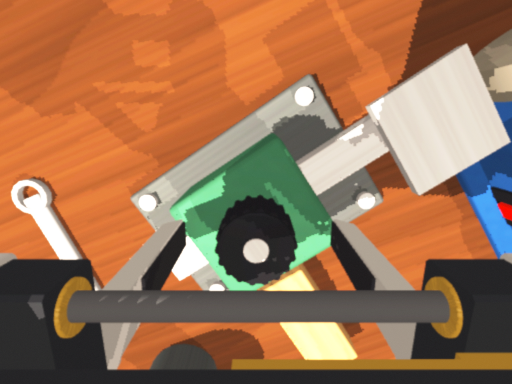

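The dial cap is at about (256,250), centred between the fingers. I'll close on it now.

play_rows:
  deltas:
    - [[0,-0.7,-0.3,0,0,0,60],[0,0,0,0,0,0,50],[0,0,0,0,0,0,40],[0,0,0,0,0,0,30],[0,0,0,0,0,0,30],[0,0,0,0,0,0,30]]
  grip_force: 15

```text
time_s: 3.7
ee_pos: [0.5324, -0.0922, 0.0855]
eef_rot: [-2.626, 1.571, -3.018]
force: [-0.4, -0.4, 0.1]
grip_width: 0.0494
```

```bash
cat >> h.py <<'E'
def st(pic=None):
    from station import ctrl,viewer
    o=ctrl.get_obs(); R=Ro.from_euler('xyz',o['eef_rot']).as_matrix()
    print('t',round(o['time_s'],2),'yaw_y',round(float(np.arctan2(R[1,1],R[0,1])),4),'p',np.round(o['ee_pos'],4),'f',np.round(o['force'],2),'m',np.round(o['moment'],3),'w',round(o['grip_width'],4),'tau6',o['tau'][5],'q6',round(o['qpos'][5],4))
    if pic:
        for n in ('wrist','scene','side'):
            if n[0] in pic[0]:
                c=viewer.camera(n); cv2.imwrite(f"pics/{n}_{pic[1]}.png",c['img'][:,:,::-1])
E
python3 -c "
from h import *
st()"
```

```text
t 3.7 yaw_y 1.179 p [ 0.5324 -0.0922  0.0855] f [-0.41 -0.37  0.12] m [-0.014  0.013  0.014] w 0.0494 tau6 0.00029726092179771513 q6 -1.4183
```

play_rows:
  deltas:
    - [[0,0,0,0,0,0,30],[0,0,0,0,0,0,30],[0,0,0,0,0,0,30]]

```text
time_s: 4.0
ee_pos: [0.5324, -0.0921, 0.0854]
eef_rot: [2.382, 1.571, 1.99]
force: [0.5, 1.2, 0.2]
grip_width: 0.0438
```

```bash
python3 -c "
from h import *
st(('w','3'))"; python3 -c "
import cv2
a=cv2.imread('pics/wrist_3.png');cv2.imwrite('pics/w3c.png',cv2.resize(a[180:330,170:350],None,fx=4,fy=4,interpolation=cv2.INTER_CUBIC))"
```

```text
t 4.0 yaw_y 1.1791 p [ 0.5324 -0.0921  0.0854] f [0.49 1.22 0.19] m [ 0.148 -0.08   0.002] w 0.0438 tau6 -0.01034354354487732 q6 -1.4183
```

View pics/w3c.png

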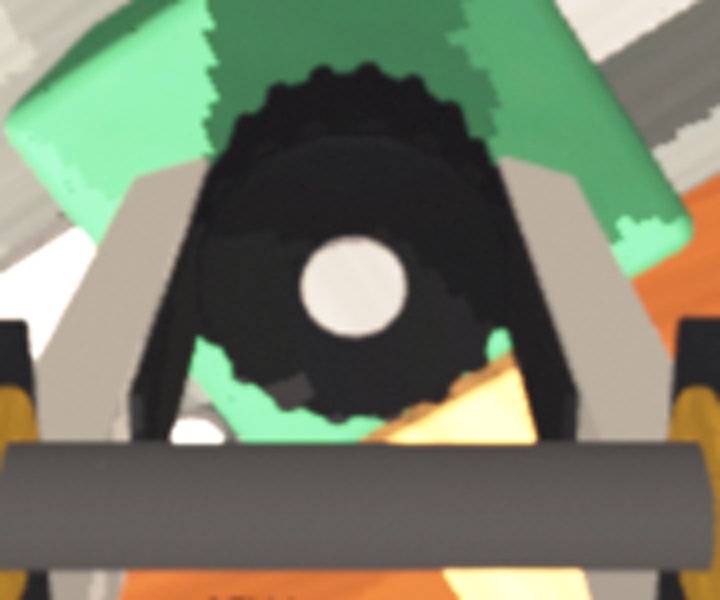

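The dial is gripped, with the opening at 43.8 mm. I'll turn clockwise (+ax) a quarter click at a time and read the moment after each step.

play_rows:
  deltas:
    - [[0,0,0,0.0873,0,0,30],[0,0,0,0,0,0,30]]

```text
time_s: 4.25
ee_pos: [0.5324, -0.0922, 0.0854]
eef_rot: [-1.6, 1.571, -2.08]
force: [-0.3, 0.6, 0.2]
grip_width: 0.0435
```

```bash
python3 -c "
from h import *
st()"
```

```text
t 4.25 yaw_y 1.0903 p [ 0.5324 -0.0922  0.0854] f [-0.34  0.6   0.25] m [ 0.037 -0.007  0.085] w 0.0435 tau6 1.586957797408104 q6 -1.3296
```

play_rows:
  deltas:
    - [[0,0,0,0.0873,0,0,30],[0,0,0,0,0,0,30]]

```text
time_s: 4.45
ee_pos: [0.5324, -0.0923, 0.0854]
eef_rot: [-1.874, 1.571, -2.44]
force: [-0.4, 0.0, -1.2]
grip_width: 0.0434
```

```bash
python3 -c "
from h import *
st()"
```

```text
t 4.45 yaw_y 1.0048 p [ 0.5324 -0.0923  0.0854] f [-0.41  0.03 -1.17] m [-0.127  0.177 -0.022] w 0.0434 tau6 1.444154530763626 q6 -1.2441
```

play_rows:
  deltas:
    - [[0,0,0,0.0873,0,0,30],[0,0,0,0,0,0,30]]

```text
time_s: 4.65
ee_pos: [0.5323, -0.0924, 0.0854]
eef_rot: [-1.938, 1.57, -2.59]
force: [-1.9, -0.9, 1.1]
grip_width: 0.0439
```

```bash
python3 -c "
from h import *
st()"
```

```text
t 4.65 yaw_y 0.9186 p [ 0.5323 -0.0924  0.0854] f [-1.94 -0.89  1.08] m [-0.445  0.305 -0.205] w 0.0439 tau6 1.3118422776460648 q6 -1.158
```

play_rows:
  deltas:
    - [[0,0,0,0.0873,0,0,30],[0,0,0,0,0,0,30]]

```text
time_s: 4.85
ee_pos: [0.5322, -0.0925, 0.0854]
eef_rot: [-1.706, 1.57, -2.445]
force: [-3.3, -3.7, 1.6]
grip_width: 0.0436
```

```bash
python3 -c "
from h import *
st(('ws','4'))"
```

```text
t 4.85 yaw_y 0.8324 p [ 0.5322 -0.0925  0.0854] f [-3.26 -3.72  1.63] m [-0.714  0.589  0.042] w 0.0436 tau6 1.4618149772286415 q6 -1.0717
```

View images.

```bash
python3 -c "
import cv2,numpy as np
a=cv2.imread('pics/wrist_4.png');b=cv2.imread('pics/scene_4.png')
cv2.imwrite('pics/c4.png',a)
cv2.imwrite('pics/d4.png',cv2.resize(b[110:230,230:370],None,fx=5,fy=5,interpolation=cv2.INTER_CUBIC))"
```

```text
(no output)
```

View pics/c4.png

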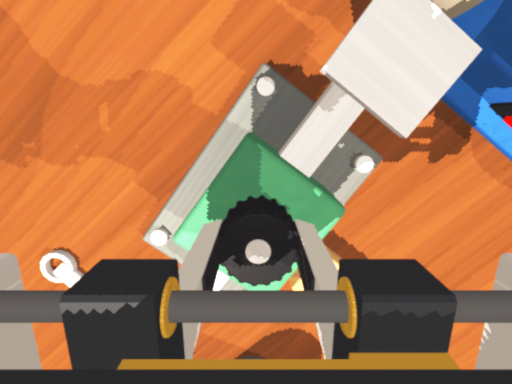

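View pics/d4.png

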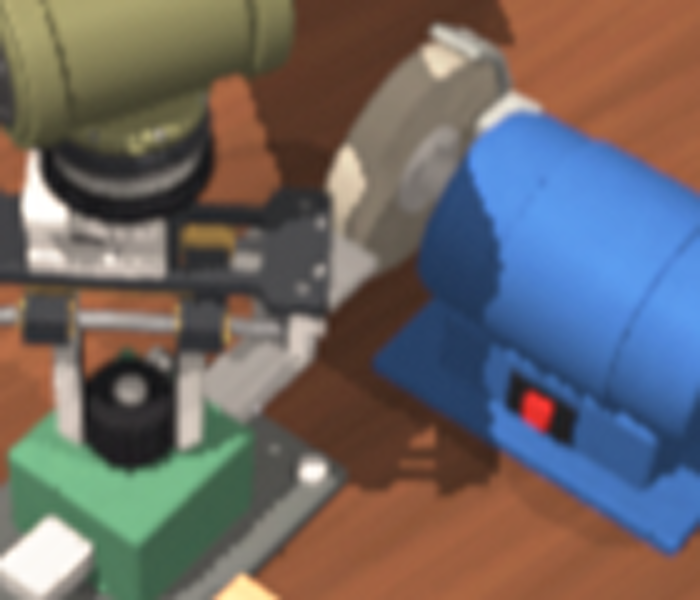

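play_rows:
  deltas:
    - [[0,-0.3,0,0.1,0,0,30],[0,0,0,0.1,0,0,30],[0,0,0,0,0,0,30]]

```text
time_s: 5.3
ee_pos: [0.532, -0.0927, 0.0855]
eef_rot: [-1.563, 1.57, -2.504]
force: [-3.3, -5.2, 1.8]
grip_width: 0.0437
```

```bash
python3 -c "
from h import *
st()"
```

```text
t 5.3 yaw_y 0.6305 p [ 0.532  -0.0927  0.0855] f [-3.26 -5.23  1.76] m [-0.806  0.714 -0.083] w 0.0437 tau6 1.5812024474143982 q6 -0.8703
```

play_rows:
  deltas:
    - [[0,0,0,0.0175,0,0,30],[0,0,0,0,0,0,30]]

```text
time_s: 5.5
ee_pos: [0.532, -0.0927, 0.0854]
eef_rot: [-1.612, 1.57, -2.567]
force: [-4.0, -4.5, 2.2]
grip_width: 0.0441
```

```bash
python3 -c "
from h import *
st()"
```

```text
t 5.5 yaw_y 0.616 p [ 0.532  -0.0927  0.0854] f [-4.   -4.48  2.19] m [-0.799  0.798 -0.136] w 0.0441 tau6 0.16405428294092417 q6 -0.8558
```

play_rows:
  deltas:
    - [[0,0,0,0.0175,0,0,30],[0,0,0,0,0,0,30]]

```text
time_s: 5.7
ee_pos: [0.532, -0.0927, 0.0854]
eef_rot: [-1.698, 1.57, -2.67]
force: [-4.3, -4.3, 1.5]
grip_width: 0.0437
```

```bash
python3 -c "
from h import *
st(('si','5'))"
```

```text
t 5.7 yaw_y 0.5984 p [ 0.532  -0.0927  0.0854] f [-4.28 -4.27  1.5 ] m [-0.842  0.764 -0.042] w 0.0437 tau6 0.12955756857991219 q6 -0.8383
```

```bash
cat >> h.py <<'E'
def av(n=4):
    from station import ctrl,viewer
    L=[]
    for i in range(n):
        o=ctrl.get_obs(); L.append(o); c=viewer.camera('wrist')
    R=Ro.from_euler('xyz',o['eef_rot']).as_matrix(); y=float(np.arctan2(R[1,1],R[0,1]))
    m=np.array([l['moment'] for l in L]); f=np.mean([l['force'] for l in L],0)
    print('t',round(o['time_s'],2),'yaw',round(y,4),'clicks',round((1.1791-y)/.34907,3),'MZ %.3f +- %.3f'%(m[:,2].mean(),m[:,2].std()),'f',f.round(1),'w',round(o['grip_width'],4))
    return c['img']
E
python3 -c "
from h import *
i=av(6);cv2.imwrite('pics/w5.png',i[:,:,::-1])"
```

```text
t 6.05 yaw 0.599 clicks 1.662 MZ -0.135 +- 0.012 f [-3.8 -4.1  2. ] w 0.0435
```

play_rows:
  deltas:
    - [[0,0,0,0.0175,0,0,30],[0,0,0,0,0,0,30]]

```text
time_s: 6.3
ee_pos: [0.532, -0.0927, 0.0854]
eef_rot: [-1.68, 1.57, -2.67]
force: [-4.3, -4.0, 2.5]
grip_width: 0.0438
```

```bash
python3 -c "
from h import *
av()"
```

```text
t 6.45 yaw 0.5815 clicks 1.712 MZ -0.163 +- 0.036 f [-3.8 -4.   2.5] w 0.0438
```

play_rows:
  deltas:
    - [[0,0,0,0.0175,0,0,30],[0,0,0,0,0,0,30]]

```text
time_s: 6.7
ee_pos: [0.532, -0.0927, 0.0854]
eef_rot: [-1.644, 1.57, -2.651]
force: [-4.0, -3.5, 1.0]
grip_width: 0.0436
```

```bash
python3 -c "
from h import *
av()"
```

```text
t 6.85 yaw 0.564 clicks 1.762 MZ -0.150 +- 0.039 f [-4.3 -4.2  1.6] w 0.0434
```

View pics/w5.png

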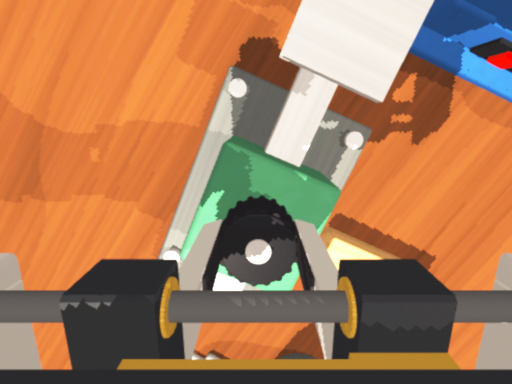

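play_rows:
  deltas:
    - [[0,0,0,0.0262,0,0,30],[0,0,0,0,0,0,30]]

```text
time_s: 7.1
ee_pos: [0.5319, -0.0928, 0.0854]
eef_rot: [-1.631, 1.57, -2.665]
force: [-4.6, -4.2, 3.2]
grip_width: 0.0437
```

```bash
python3 -c "
from h import *
av(3)"
```

```text
t 7.2 yaw 0.5377 clicks 1.837 MZ -0.135 +- 0.037 f [-4.8 -4.6  2.8] w 0.0437
```

play_rows:
  deltas:
    - [[0,0,0,0.0175,0,0,30],[0,0,0,0,0,0,30]]

```text
time_s: 7.45
ee_pos: [0.5319, -0.0928, 0.0854]
eef_rot: [-1.621, 1.57, -2.672]
force: [-3.2, -5.5, 2.1]
grip_width: 0.0439
```

```bash
python3 -c "
from h import *
av(3)"
```

```text
t 7.55 yaw 0.5203 clicks 1.887 MZ -0.104 +- 0.044 f [-4.  -5.3  1.9] w 0.0437
```

play_rows:
  deltas:
    - [[0,0,0,0.0175,0,0,30],[0,0,0,0,0,0,30]]

```text
time_s: 7.8
ee_pos: [0.5319, -0.0928, 0.0854]
eef_rot: [-1.572, 1.57, -2.64]
force: [-4.7, -4.6, 2.3]
grip_width: 0.0435
```

```bash
python3 -c "
from h import *
av(3)"
```

```text
t 7.9 yaw 0.5029 clicks 1.937 MZ -0.055 +- 0.009 f [-4.7 -4.8  2.3] w 0.0437
```

play_rows:
  deltas:
    - [[0,0,0,0.0175,0,0,30],[0,0,0,0,0,0,30]]

```text
time_s: 8.15
ee_pos: [0.5319, -0.0928, 0.0854]
eef_rot: [-1.584, 1.57, -2.67]
force: [-5.1, -3.9, 2.5]
grip_width: 0.0436
```

```bash
python3 -c "
from h import *
av(3)"
```

```text
t 8.25 yaw 0.4854 clicks 1.987 MZ -0.033 +- 0.026 f [-4.3 -4.3  2.6] w 0.0435
```

play_rows:
  deltas:
    - [[0,0,0,0.0175,0,0,30],[0,0,0,0,0,0,30]]

```text
time_s: 8.5
ee_pos: [0.5318, -0.0928, 0.0854]
eef_rot: [-1.582, 1.57, -2.685]
force: [-5.5, -4.7, 3.1]
grip_width: 0.0434
```

```bash
python3 -c "
from h import *
av(3)"
```

```text
t 8.6 yaw 0.4679 clicks 2.037 MZ 0.032 +- 0.047 f [-5.4 -4.8  2.7] w 0.0436
```

play_rows:
  deltas:
    - [[0,0,0,0.0175,0,0,30],[0,0,0,0,0,0,30]]

```text
time_s: 8.85
ee_pos: [0.5318, -0.0928, 0.0854]
eef_rot: [-1.496, 1.57, -2.617]
force: [-5.5, -4.5, 3.7]
grip_width: 0.044
```

```bash
python3 -c "
from h import *
av(3)"
```

```text
t 8.95 yaw 0.4505 clicks 2.087 MZ 0.056 +- 0.011 f [-5.7 -4.8  3.2] w 0.0436
```

play_rows:
  deltas:
    - [[0,0,0,0.0175,0,0,30],[0,0,0,0,0,0,30]]

```text
time_s: 9.2
ee_pos: [0.5318, -0.0928, 0.0854]
eef_rot: [-1.527, 1.57, -2.666]
force: [-5.6, -4.6, 3.4]
grip_width: 0.0436
```

```bash
python3 -c "
from h import *
av(3);st(('s','6'))
b=cv2.imread('pics/scene_6.png')
cv2.imwrite('pics/d6.png',cv2.resize(b[120:200,260:340],None,fx=7,fy=7,interpolation=cv2.INTER_CUBIC))
b=cv2.imread('pics/side_6.png')
cv2.imwrite('pics/e6.png',cv2.resize(b[95:195,200:300],None,fx=6,fy=6,interpolation=cv2.INTER_CUBIC))"
```

```text
t 9.3 yaw 0.4331 clicks 2.137 MZ 0.092 +- 0.020 f [-5.4 -5.1  2.5] w 0.0437
t 9.35 yaw_y 0.4331 p [ 0.5318 -0.0928  0.0854] f [-5.75 -5.72  2.64] m [-1.022  1.095  0.111] w 0.0435 tau6 0.10361380409449339 q6 -0.6729
```

View pics/d6.png

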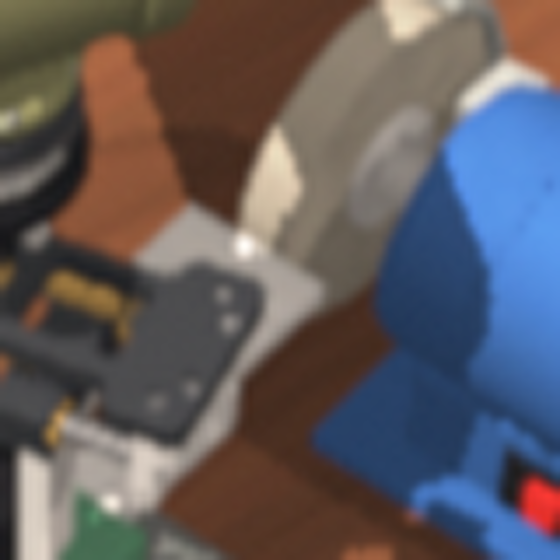

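View pics/e6.png

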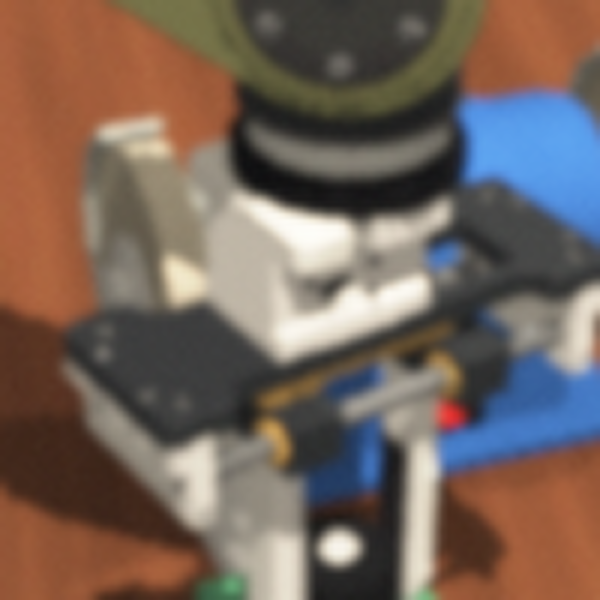

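play_rows:
  deltas:
    - [[0,-0.4,0.2,0.0175,0,0,30],[0,0,0,0,0,0,30]]

```text
time_s: 9.65
ee_pos: [0.5318, -0.0929, 0.0854]
eef_rot: [-1.763, 1.57, -2.92]
force: [-4.4, -3.7, 1.9]
grip_width: 0.0439
```

```bash
python3 -c "
from h import *
av(3)"
```

```text
t 9.75 yaw 0.4136 clicks 2.193 MZ 0.118 +- 0.028 f [-4.3 -3.8  2.2] w 0.0437
```

play_rows:
  deltas:
    - [[0,0,0,0.0175,0,0,30],[0,0,0,0,0,0,30]]

```text
time_s: 10.0
ee_pos: [0.5317, -0.0928, 0.0854]
eef_rot: [-1.716, 1.57, -2.891]
force: [-3.5, -3.5, 2.4]
grip_width: 0.0434
```

```bash
python3 -c "
from h import *
av(3)"
```

```text
t 10.1 yaw 0.3961 clicks 2.243 MZ 0.105 +- 0.022 f [-4.3 -3.3  2.6] w 0.0438
```

play_rows:
  deltas:
    - [[0,0,0,0.0175,0,0,30],[0,0,0,0,0,0,30]]

```text
time_s: 10.35
ee_pos: [0.5317, -0.0929, 0.0854]
eef_rot: [-1.681, 1.57, -2.874]
force: [-5.0, -2.7, 2.6]
grip_width: 0.0437
```

```bash
python3 -c "
from h import *
av(3)"
```

```text
t 10.45 yaw 0.3786 clicks 2.293 MZ 0.127 +- 0.010 f [-4.9 -3.4  2.4] w 0.0436
```

play_rows:
  deltas:
    - [[0,0,0,0.0175,0,0,30],[0,0,0,0,0,0,30]]

```text
time_s: 10.7
ee_pos: [0.5317, -0.0929, 0.0854]
eef_rot: [-1.683, 1.57, -2.893]
force: [-4.9, -3.4, 1.7]
grip_width: 0.044
```

```bash
python3 -c "
from h import *
av(3)"
```

```text
t 10.8 yaw 0.361 clicks 2.344 MZ 0.156 +- 0.013 f [-4.8 -3.8  2.4] w 0.0437
```

play_rows:
  deltas:
    - [[0,0,0,0.05,0,0,30],[0,0,0,0.05,0,0,30],[0,0,0,0,0,0,30]]

```text
time_s: 11.15
ee_pos: [0.5316, -0.0929, 0.0854]
eef_rot: [-1.74, 1.57, -3.052]
force: [-6.6, -3.7, 2.8]
grip_width: 0.0435
```

```bash
python3 -c "
from h import *
av(3)"
```

```text
t 11.25 yaw 0.2606 clicks 2.631 MZ -0.091 +- 0.020 f [-6.4 -3.7  3.1] w 0.0437
```

play_rows:
  deltas:
    - [[0,0,0,0.0175,0,0,30],[0,0,0,0,0,0,30]]

```text
time_s: 11.5
ee_pos: [0.5315, -0.0929, 0.0854]
eef_rot: [-1.731, 1.57, -3.059]
force: [-6.5, -3.1, 4.2]
grip_width: 0.044
```

```bash
python3 -c "
from h import *
av(3)"
```

```text
t 11.6 yaw 0.2432 clicks 2.681 MZ -0.119 +- 0.005 f [-6.5 -3.6  3.8] w 0.0438
```

play_rows:
  deltas:
    - [[0,0,0,0.0175,0,0,30],[0,0,0,0,0,0,30]]

```text
time_s: 11.85
ee_pos: [0.5315, -0.0929, 0.0854]
eef_rot: [-1.73, 1.57, -3.076]
force: [-6.3, -4.4, 3.7]
grip_width: 0.0437
```

```bash
python3 -c "
from h import *
av(3)"
```

```text
t 11.95 yaw 0.2256 clicks 2.731 MZ -0.154 +- 0.019 f [-6.  -4.1  3.9] w 0.0439
```

play_rows:
  deltas:
    - [[0,0,0,0.0175,0,0,30],[0,0,0,0,0,0,30]]

```text
time_s: 12.2
ee_pos: [0.5315, -0.0929, 0.0854]
eef_rot: [-1.71, 1.57, -3.073]
force: [-6.3, -3.7, 4.4]
grip_width: 0.0433
```

```bash
python3 -c "
from h import *
av(3)"
```

```text
t 12.3 yaw 0.2081 clicks 2.782 MZ -0.177 +- 0.034 f [-6.8 -3.6  4. ] w 0.0435
```

play_rows:
  deltas:
    - [[0,0,0,0.0175,0,0,30],[0,0,0,0,0,0,30]]

```text
time_s: 12.55
ee_pos: [0.5315, -0.0929, 0.0854]
eef_rot: [-1.678, 1.57, -3.059]
force: [-7.6, -4.0, 3.5]
grip_width: 0.0438
```

```bash
python3 -c "
from h import *
av(3)"
```

```text
t 12.65 yaw 0.1907 clicks 2.832 MZ -0.122 +- 0.013 f [-6.8 -3.7  4.2] w 0.044
```

play_rows:
  deltas:
    - [[0,0,0,0.0175,0,0,30],[0,0,0,0,0,0,30]]

```text
time_s: 12.9
ee_pos: [0.5314, -0.0929, 0.0854]
eef_rot: [-1.643, 1.569, -3.041]
force: [-7.2, -3.9, 3.8]
grip_width: 0.044
```

```bash
python3 -c "
from h import *
av(3)"
```

```text
t 13.0 yaw 0.1733 clicks 2.881 MZ 0.007 +- 0.012 f [-7. -4.  4.] w 0.0439
```

play_rows:
  deltas:
    - [[0,0,0,0.0175,0,0,30],[0,0,0,0,0,0,30]]

```text
time_s: 13.25
ee_pos: [0.5314, -0.0929, 0.0854]
eef_rot: [-1.548, 1.569, -2.963]
force: [-7.4, -4.5, 4.4]
grip_width: 0.0438
```

```bash
python3 -c "
from h import *
av(3)"
```

```text
t 13.35 yaw 0.1561 clicks 2.931 MZ 0.126 +- 0.020 f [-7.1 -3.8  4.1] w 0.0437
```

play_rows:
  deltas:
    - [[0,0,0,0.0175,0,0,30],[0,0,0,0,0,0,30]]

```text
time_s: 13.6
ee_pos: [0.5314, -0.093, 0.0854]
eef_rot: [-1.497, 1.569, -2.93]
force: [-7.1, -4.8, 4.2]
grip_width: 0.0436
```

```bash
python3 -c "
from h import *
av(3)"
```

```text
t 13.7 yaw 0.1388 clicks 2.98 MZ 0.299 +- 0.022 f [-7.7 -4.7  4.4] w 0.0439
```

Contact showed at about 2.85 clicks: the moment rose from the click curve to +0.30 N m, roughly 30 N on the wheel. The touch belongs to resting place 3, so I wind back three clicks to resting place 0.

play_rows:
  deltas:
    - [[0,0,0,-0.1,0,0,30],[0,0,0,-0.1,0,0,30],[0,0,0,-0.1,0,0,30],[0,0,0,-0.1,0,0,30],[0,0,0,-0.1,0,0,30],[0,0,0,-0.1,0,0,30],[0,0,0,-0.1,0,0,30],[0,0,0,-0.1,0,0,30],[0,0,0,-0.1,0,0,30],[0,0,0,-0.09,0,0,30]]

```text
time_s: 14.75
ee_pos: [0.5324, -0.0922, 0.0855]
eef_rot: [1.042, 1.569, 0.604]
force: [2.3, 2.0, -0.8]
grip_width: 0.0441
```

```bash
python3 -c "
from h import *
av(4)"
```

```text
t 14.9 yaw 1.1259 clicks 0.152 MZ 0.091 +- 0.014 f [ 2.5  2.7 -0.7] w 0.044
```

play_rows:
  deltas:
    - [[0,0,0,-0.025,0,0,30],[0,0,0,-0.025,0,0,30],[0,0,0,0,0,0,30]]

```text
time_s: 15.25
ee_pos: [0.5324, -0.0922, 0.0855]
eef_rot: [1.012, 1.569, 0.616]
force: [4.5, 4.5, -1.6]
grip_width: 0.0441
```

```bash
python3 -c "
from h import *
i=av(4);cv2.imwrite('pics/w7.png',i[:,:,::-1])"
```

```text
t 15.4 yaw 1.1743 clicks 0.014 MZ 0.000 +- 0.015 f [ 4.7  4.7 -1.9] w 0.0439
```

The moment is 0.000 at click 0.014, so the dial sits in its resting place. I'll release it and lift straight up.

play_rows:
  deltas:
    - [[0,0,0,0,0,0,94],[0,0,0,0,0,0,94],[0,0,0,0,0,0,94],[0,0,0,0,0,0,94],[0,0,0,0,0,0,94],[0,0,0,0,0,0,94]]

```text
time_s: 16.05
ee_pos: [0.5319, -0.0928, 0.0854]
eef_rot: [-2.263, 1.571, -2.657]
force: [-0.6, 0.1, 0.9]
grip_width: 0.0881
```

play_rows:
  deltas:
    - [[-10,0,0,0,0,0,94],[-20,0,0,0,0,0,94],[-20,0,0,0,0,0,94],[-20,0,0,0,0,0,94],[-20,0,0,0,0,0,94],[-20,0,0,0,0,0,94],[-10,0,0,0,0,0,94],[0,0,0,0,0,0,94],[0,0,0,0,0,0,94]]

```text
time_s: 16.95
ee_pos: [0.5317, -0.0927, 0.2049]
eef_rot: [-2.965, 1.57, 2.923]
force: [0.2, -0.9, -0.7]
grip_width: 0.0938
```

```bash
python3 -c "
from h import *
i=av(1);cv2.imwrite('pics/w8.png',i[:,:,::-1]); st(('s','8'))
a=cv2.imread('pics/w1.png')[50:250,170:470];b=i[50:250,170:470,::-1]
cv2.imwrite('pics/cmp.png',cv2.resize(np.vstack([a,b]),None,fx=1.5,fy=1.5,interpolation=cv2.INTER_CUBIC))
a=cv2.imread('pics/s1.png');b=cv2.imread('pics/side_8.png')[60:260,160:360]
cv2.imwrite('pics/cmp2.png',np.hstack([cv2.resize(a,(400,400)),cv2.resize(b,(400,400),interpolation=cv2.INTER_CUBIC)]))"
```

```text
t 16.95 yaw 1.1761 clicks 0.009 MZ -0.008 +- 0.000 f [ 0.2 -0.9 -0.7] w 0.0938
t 17.0 yaw_y 1.1761 p [ 0.5316 -0.0927  0.2045] f [ 0.33  0.36 -0.34] m [-0.043 -0.037 -0.057] w 0.0941 tau6 0.00037177268495725 q6 -1.4166
```

View pics/cmp.png

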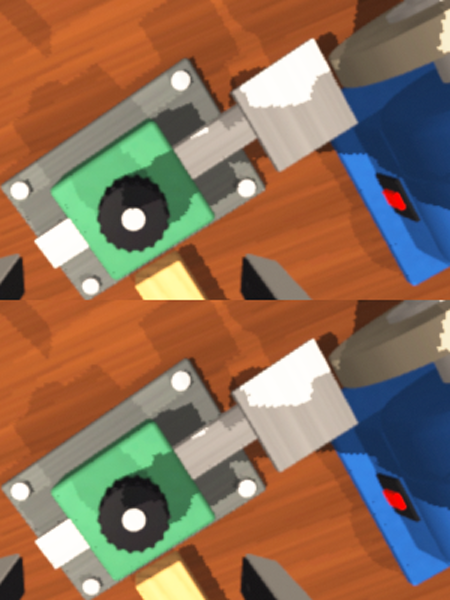

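View pics/cmp2.png

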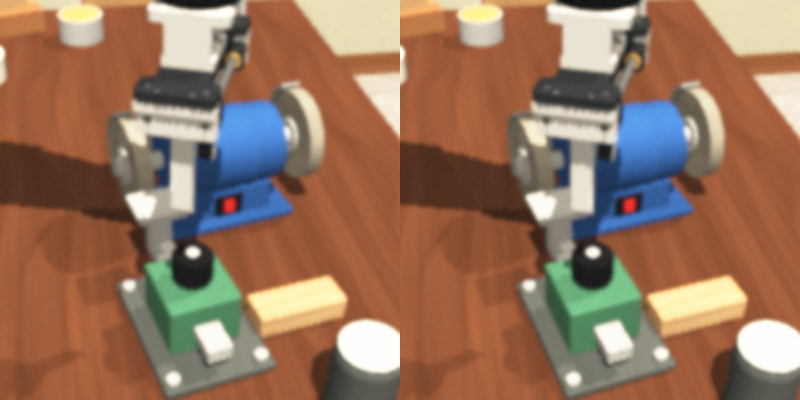

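The rest plate, dial and loose items sit at the same pixels as in the pictures taken before the turn. The rest is back at its start place, three clicks from the touch, and the gripper is clear. I'll hand in.

```bash
python3 -c "
from station import hand_in
print(hand_in())"
```

```text
the job is handed in; nothing more can be done
None
```

I wound the rest in until it touched the wheel, wound it back three clicks, let go of the dial and handed the job in. It took about 17 s of the 72 s allowed.

- **Touch:** In fine steps the moment followed the click curve until about 2.85 clicks, where it left it. That is 0.15 click before resting place 3 and means a gap of about 8.6 mm at the start, inside the stated 5–13 mm. I went on to 2.98 clicks, where the moment reached about 0.30 N m. By the stated ratio that is roughly 35–38 N on the wheel, firmer than it needed to be; stopping one step sooner would have been about 20 N.
- **Wind-back:** Three clicks back from resting place 3 is the dial's starting position. Before release the moment was 0.00 N m at 0.01 click, so the dial sat in its resting place and the grip had not slipped.
- **After release:** The gripper is open, 120 mm above the working height, with no force on it. In wrist and side pictures the rest plate sits at the same pixels as before the turn, and the wedge and can in view have not moved. The wrench was outside the compared pictures, but the arm never went near it.
- **Disagreement:** A side force of up to about 10 N built up at the grip from slight off-centring. It stayed well below the limits and was gone after release.

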